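# Part two nested turned cups and put each in its size row

### The arm

A 6-joint arm with a two-finger parallel gripper is mounted at the origin on the work surface. World frame = base frame: x ahead of the robot, y to its left, z up, the work surface at z = 0. Lengths are in m, angles in rad, forces in N, time in s.
With the tool pointing down it reaches from about 0.3 to 0.775 m from the base axis. Payload 14.6 kg.
Tool frame: the origin (TCP) lies on the centre line of the jaws, within the pads' length; the fingertips stand 19 mm ahead of it and the grasp point (between the pads) is the TCP; y points along the fingers, x is the direction in which the jaws open and shut, and the axes are right-handed (so a half turn about y gives the same grasp; the last joint's range is limited). The gripper opens to 94 mm and grips with 3 to 60 N. Pads are 16 mm wide; open, the fingers measure 119 mm over their backs; the gripper's body (75 mm by 177 mm) begins 78 mm behind the grasp point.
Start: joints at [-1.294, 0.3, 1.521, -0, 1.321, -0.067], TCP at [0.185, -0.518, 0.224] pointing down, gripper open.
Joint ranges: [-3.03, 3.03], [-0.79, 2.21], [0.23, 2.52], [-1.04, 4.18], [0, 3.07], [-2.55, 2.55]. Speed limits (rad/s): [2.22, 2.22, 2.57, 3.14, 3.14, 3.14].

### API

Orientations are given as [roll, pitch, yaw] about the fixed x, y, z axes, in that order (R = Rz(yaw) Ry(pitch) Rx(roll)).
In Python, from station import ctrl, optics gives the robot as it stands.
- The arm moves only by the tool jog_arm, never from a script. Its argument "targets" is a list of rows, each a list of 3 entries, a list of its own where there are three numbers: the finger opening in cm, from 0 to 9.4, then the shift along the tool's x, y, z in cm, then the turn about the tool's y in rad. A call has 1 to 10 rows; each row is the pose to reach, as a shift and turn from the pose commanded when the call began, along the tool's axes at that moment; what a row does not reach only later rows make up. A row lasts 1/10 s, in which the tool goes at most 50 mm and 8.59 degrees, less where a joint would pass 70% of its speed; a pose out of reach is approached as far as the arm can. A call with a gripper value outside its range is refused whole. The fingers move at their own pace and stop on an object; "grip_force" is the grip in N (left out, the last holds). Time passes only in rows, so rows that repeat a pose let the fingers close. It gives the time, the measured TCP pose, the force and the opening at its end, in the units of the state.
- ctrl.get_obs(): the state, without advancing time (a new reading comes with each control period).
- optics.camera(name): name is "side" or "top" or "wrist"; returns a dict with "img" (400x640x3 uint8, red, green, blue), "range_z" (400x640 float32, m along the optical axis (not along the pixel's ray), 0 where there is no reading), "camera_matrix" (3x3 intrinsics, pixels), "world_to_cam" (4x4, takes a point from world to camera coordinates); the wrist camera has in their place "mount" (4x4, takes a point from camera to tool coordinates, whose origin is the TCP and whose axes are the tool frame's). Camera axes: x right, y up, looking along -z (the intrinsics and any distortion apply to the point x, -y, -z); pixel columns grow to the right and rows downward; lengths in m; the calibration is good to about 2 mm. A picture is of the moment at which its call begins: read the wrist's pose just before it.
- ctrl.hand_in(): hands the job in, once; it reports no verdict.
The state is a dict: "time_s": time; "qpos": joint angles; "joint_vel": joint speeds; "tau": joint torques, N m; "ee_pos": TCP position; "eef_rot": TCP orientation; "force": force on the tool from outside, world axes, zero at the start; "moment": the same for the moment, N m; "grip_width": finger opening in m.
Only numpy, scipy, OpenCV 4.12 (cv2) and the standard library are available. Lean on these libraries where they do the work, as an engineer would, in place of code of your own. Each camera call takes 0.05 s, during which the arm holds its last target. There are 200 camera calls.

### The job

Two turned steel cups were left nested on the inspection bench, the small tall one standing in the large low one. Lift the small cup out and stand it (set down, not dropped) in the rack row that ends in a master cup of its size, and slide the large cup along the bench, without lifting it, into the row that ends in the large master, so that each cup stands upright wholly inside its row, between the rails and in front of the master. Leave everything else on the bench where it is.

Things in the scene. Friction and masses are not known exactly. Their poses are not given: they have to be found in the camera images.
- large_center (a point): Large cup to sort, loose: round steel cup, open top, outside diameter 78 mm, height 55, wall 5, bottom 6 (68 mm clear inside), 0.4 to 0.75 kg. Point: on its axis, half-way up (27.5 mm over its underside); z up. Stands on the bench, free bench in front of it to the rows' mouths. Once empty it drags along stably with shut fingers put down inside it.
- small_center (a point): Small cup to sort, loose: round steel cup, open top, outside diameter 50 mm, height 95, wall 5, bottom 6, 0.25 to 0.5 kg. Point: on its axis, half-way up (47.5 mm over its underside); z up. It starts upright on the large cup's bottom with about 9 mm clear all round; its top 46 mm stick out above the large cup's rim.
- row_large: Rack row for large cups, open to the robot at its mouth, with a fixed steel master cup (78 mm across, 55 high) on its centre line 178 mm in from the mouth, which shows its size. Origin: on the bench, middle of the mouth; x into the row along the centre line, y to its left, z up. Two rails 222 mm long, 8 wide, 15 high, 100 mm clear between; no floor, the bench runs straight in.
- row_medium: Rack row for medium cups, open to the robot at its mouth, with a fixed steel master cup (64 mm across, 75 high) on its centre line 178 mm in from the mouth, which shows its size. Origin: on the bench, middle of the mouth; x into the row along the centre line, y to its left, z up. Two rails 222 mm long, 8 wide, 15 high, 100 mm clear between; no floor, the bench runs straight in.
- row_small: Rack row for small cups, open to the robot at its mouth, with a fixed steel master cup (50 mm across, 95 high) on its centre line 178 mm in from the mouth, which shows its size. Origin: on the bench, middle of the mouth; x into the row along the centre line, y to its left, z up. Two rails 222 mm long, 8 wide, 15 high, 100 mm clear between; no floor, the bench runs straight in.
- medium_center (a point): Bystander: loose medium steel cup, 64 mm across, 75 mm high, standing in the medium row about 60 mm in from its mouth. Point half-way up on its axis.
- mug: Bystander: white mug, 82 mm across, 95 mm high, left of the rows. Origin: centre of its underside.
- setting_ring: Bystander: dark steel ring, 70 mm across, 18 mm high, left of the rows. Origin: centre of its underside.
- note_pad: Bystander: yellow note pad, 76 x 76 x 14 mm, on the right, before the rows. Origin: centre of its underside.
- caliper: Bystander: caliper 200 mm long lying right of the rows. Origin: underside, half-way along its beam.
- screwdriver: Bystander: screwdriver lying left of the rows. Origin about half-way along.
- hub: Bystander: flanged steel hub, 90 mm across, 95 mm high, right of the rows. Origin: centre of its underside.
- rack: The sorting rack: three parallel rows side by side in any order, centre lines 118 mm apart, mouths level within 8 mm, an aluminium bar 30 mm high across the far ends. Origin: on the bench at the middle row's mouth (to 8 mm); x into the rows.

How it is judged:
At the end, for the whole second after the job is handed in: Each cup stands upright (0.1 rad), at rest on the bench in the row with the master of its size, within 32 mm of the centre line, in front of the master, its centre at least 30 mm (large) or 20 mm (small) in from the mouth (x of large_center in the frame of row_large between 0.03 and 0.115 m and y of large_center in the frame of row_large between -0.032 and 0.032 m and height (world z) of large_center between 0.0215 and 0.0335 m and angle between each of large_center, small_center's own z axis and vertical below 0.1 rad and linear speed of each of large, small below 0.02 m/s and x of small_center in the frame of row_small between 0.02 and 0.14 m and y of small_center in the frame of row_small between -0.032 and 0.032 m and height (world z) of small_center between 0.0415 and 0.0535 m); the robot touches nothing.
It fails at once if the small cup is let go more than 30 mm above the bench (dropped) (height (world z) of small_center above 0.0775 m and horizontal distance between small_center and large_center above 0.07 m and contact force between each of the fingers, the arm and small below 0.05 N).
It fails at once if the large cup is lifted off the bench by more than 20 mm (height (world z) of large_center above 0.0475 m).
It fails at once if a bystander is shifted by more than 30 mm (distance of any of medium_center, mug, setting_ring, caliper, screwdriver, note_pad, hub from where it was at the start of the episode above 0.03 m).
It also fails if it takes over 64 s, if anything falls off the work surface, if the arm or the gripper's body presses on something with over 40 N, if the wrist force passes 120 N, or if a joint passes its speed limit or range.

## Working session

There is one attempt and no reset: what is moved stays moved. The work goes in short steps, Python scripts to look and compute and a tool call to move; the robot and the scene stay as the last step left them, time stands still between calls to the robot, and variables do not carry over. Pictures are saved under pics/ and viewed, about 8 in all and at most 12, crops included, and the job is handed in when it is done.

Besides the shell and the picture viewer there is one more tool, called after "Call:" as name(argument=value, ...) on one line, values as JSON. jog_arm: Moves the arm, as the interface text tells. Its arguments: {"type":"object","properties":{"targets":{"type":"array","items":{"type":"array"}},"grip_force":{"type":"number"}},"required":["targets"]}

```bash
mkdir -p pics; ls; cat > h.py <<'E'
import numpy as np, cv2
from scipy.spatial.transform import Rotation as R
from station import ctrl, optics
def cloud(c, T=None):
    "world point per pixel from range image (no distortion unless listed)"
    K=c["camera_matrix"]; z=c["range_z"]; v,u=np.indices(z.shape)
    P=np.stack([(u-K[0,2])/K[0,0]*z, -(v-K[1,2])/K[1,1]*z, -z, np.ones_like(z)],-1)
    M=np.linalg.inv(c["world_to_cam"]) if T is None else T
    W=(P@M.T)[...,:3]; W[z==0]=np.nan
    return W
def tool(o):
    T=np.eye(4); T[:3,:3]=R.from_euler('xyz',o["eef_rot"]).as_matrix(); T[:3,3]=o["ee_pos"]; return T
E
python3 - <<'E'
from h import *
o=ctrl.get_obs(); print(o); print(tool(o).round(3))
for n in("top","side"):
    c=optics.camera(n); cv2.imwrite(f"pics/{n}0.png",c["img"][...,::-1]); np.savez(f"pics/{n}0.npz",**{k:v for k,v in c.items()})
    print(n,c.keys(),c["camera_matrix"],np.linalg.inv(c["world_to_cam"]).round(3),(c["range_z"]>0).mean())
E
```

```text
pics
{'time_s': 0.0, 'qpos': array([-1.29359026e+00,  3.00471218e-01,  1.52159718e+00, -1.27189883e-05,
        1.32069596e+00, -6.65717178e-02]), 'joint_vel': array([-1.23182968e-03,  7.84324180e-04, -9.26848854e-05,  2.38601867e-04,
       -1.58356164e-03,  8.05733056e-04]), 'tau': array([-8.24184899e-04, -5.31809700e+01, -3.52742529e+01,  7.08520389e-02,
        2.44246615e-02, -1.02169881e-04]), 'ee_pos': array([ 0.18531668, -0.5175773 ,  0.22387944]), 'eef_rot': array([-1.57073067e+00,  1.16992750e-03, -1.22701535e+00]), 'force': array([-0.79597842,  0.35598857, -0.14229579]), 'moment': array([ 0.04936288, -0.01664606, -0.02523168]), 'grip_width': 0.093824776181446}
[[ 0.337 -0.     0.941  0.185]
 [-0.941  0.001  0.337 -0.518]
 [-0.001 -1.     0.     0.224]
 [ 0.     0.     0.     1.   ]]
top dict_keys(['img', 'range_z', 'camera_matrix', 'world_to_cam']) [[410.63076583   0.         314.05393059]
 [  0.         410.63076583 197.4588544 ]
 [  0.           0.           1.        ]] [[-0.015  0.989 -0.146  0.391]
 [-1.    -0.016 -0.008 -0.006]
 [-0.011  0.146  0.989  1.095]
 [ 0.     0.     0.     1.   ]] 0.99594921875
side dict_keys(['img', 'range_z', 'camera_matrix', 'world_to_cam']) [[368.9412136    0.         323.17497409]
 [  0.         368.9412136  201.90617045]
 [  0.           0.           1.        ]] [[-0.988  0.06  -0.142  0.42 ]
 [-0.153 -0.525  0.837  0.778]
 [-0.025  0.849  0.528  0.55 ]
 [ 0.     0.     0.     1.   ]] 0.99609375
```

View pics/top0.png

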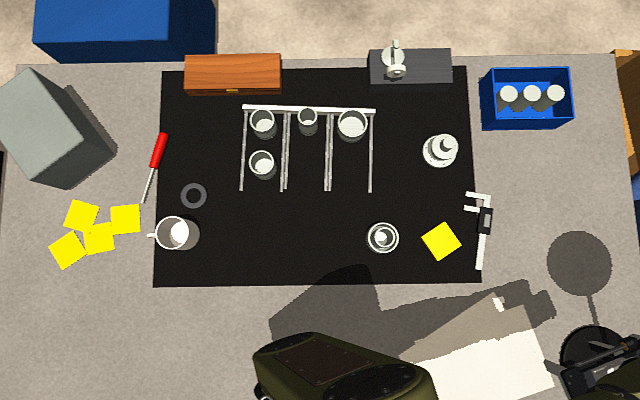

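View pics/side0.png

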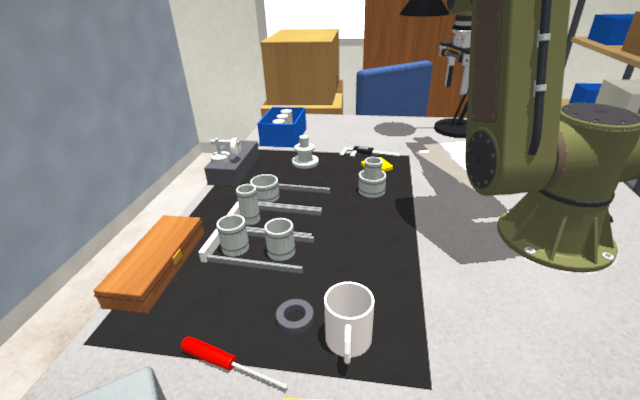

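The top view shows the rows from left to right as medium (x≈262), small (x≈307) and large (x≈350), with mouths at row ≈190. The nested cups are at (383,237). The side view agrees.

```bash
python3 - <<'E'
from h import *
for n in("top","side"):
    c=dict(np.load(f"pics/{n}0.npz")); W=cloud(c); X,Y,Z=W[...,0],W[...,1],W[...,2]
    def box(u0,u1,v0,v1):
        m=np.zeros(X.shape,bool); m[v0:v1,u0:u1]=1; return m
    if n=="top":
        B={"nest":(355,415,210,265),"mm":(248,277,106,142),"ms":(296,320,104,140),"ml":(335,369,106,145),"med":(246,279,146,184)}
    else:
        B={"nest":(350,392,150,200),"mm":(215,250,212,258),"ms":(234,262,182,226),"ml":(250,282,173,203),"med":(262,298,216,262)}
    print(n,"bench z",np.nanmedian(Z[240:260,250:300]) if n=="top" else np.nanmedian(Z[240:280,340:400]))
    for k,b in B.items():
        m=box(*b); top=np.nanpercentile(Z[m],98)
        r=m&(Z>top-.006)&(Z<top+.006)
        (cx,cy),rad=cv2.minEnclosingCircle(W[r][:,:2].astype(np.float32)); print(k,"top z",top.round(4),"c",round(cx,4),round(cy,4),"r",round(rad,4),r.sum())
    m=box(355,415,210,265) if n=="top" else box(350,392,150,200)
    r=m&(Z>.047)&(Z<.06); print("large rim",cv2.minEnclosingCircle(W[r][:,:2].astype(np.float32)),r.sum())
    if n=="top":
        for u0,u1 in((232,248),(276,292),(320,334),(364,378)):
            m=box(u0,u1,140,200)&(Z>.009)&(Z<.022); p=W[m]; print("rail",u0,np.polyfit(p[:,0],p[:,1],1).round(4),"x",p[:,0].min().round(4),"at y",p[p[:,0].argmin(),1].round(4),"n",m.sum(), "yc@.55",np.polyval(np.polyfit(p[:,0],p[:,1],1),.5).round(4))
E
```

```text
top bench z 0.0016770400167572808
nest top z 0.1013 c 0.4393 -0.167 r 0.0251 132
mm top z 0.0778 c 0.7472 0.1339 r 0.0319 140
ms top z 0.0971 c 0.748 0.0155 r 0.0255 123
ml top z 0.0579 c 0.7423 -0.1019 r 0.0393 167
med top z 0.0778 c 0.6347 0.135 r 0.0322 151
large rim ((0.4400835931301117, -0.170487642288208), 0.038975052535533905) 232
rail 232 [-0.0551  0.2284] x 0.5732 at y 0.1994 n 172 yc@.55 0.2009
rail 276 [-0.0605  0.1195] x 0.5673 at y 0.0883 n 331 yc@.55 0.0892
rail 320 [-0.0489 -0.0063] x 0.5673 at y -0.0375 n 306 yc@.55 -0.0307
rail 364 [-0.0598 -0.112 ] x 0.5617 at y -0.1429 n 174 yc@.55 -0.1419
side bench z 0.0022774771894832346
nest top z 0.1012 c 0.4355 -0.1668 r 0.0256 112
mm top z 0.0772 c 0.7439 0.134 r 0.0324 195
ms top z 0.097 c 0.7467 0.0169 r 0.0266 121
ml top z 0.0961 c 0.7342 0.0141 r 0.0214 47
med top z 0.077 c 0.6315 0.1346 r 0.0333 197
large rim ((0.4362831711769104, -0.16822576522827148), 0.039269864559173584) 188
```

Radii and heights match the given sizes. Nest axis ≈ (0.438,-0.168). The row heading is about -0.053 rad, with the small mouth at (0.569,0.025) and the large mouth at (0.563,-0.093). Next I move over the nest with the tool aligned to the rows.

Call:
jog_arm(targets=[[9.4,[-5,0,7.2],0.1],[9.4,[-10,0,14.4],0.2],[9.4,[-15,0,21.6],0.3],[9.4,[-20,0,28.8],0.4],[9.4,[-24.5,0,35.5],0.4],[9.4,[-24.5,0,35.5],0.4],[9.4,[-24.5,0,35.5],0.4],[9.4,[-24.5,0,35.5],0.4]], grip_force=25)

```text
time_s: 0.9
ee_pos: [0.4194, -0.1909, 0.2244]
eef_rot: [-1.571, -0.0, -1.627]
force: [1.3, -1.1, 0.1]
grip_width: 0.0945
```

```bash
cat > wr.py <<'E'
from h import *
import sys
n=sys.argv[1]
o=ctrl.get_obs(); T=tool(o); c=optics.camera("wrist"); cv2.imwrite(f"pics/{n}.png",c["img"][...,::-1])
np.savez(f"pics/{n}.npz",T=T,**c)
W=cloud(c,T@c["mount"]); Z=W[...,2]
print(o["time_s"],o["ee_pos"].round(4),o["eef_rot"].round(3),o["force"].round(1)); print(T.round(3)); print(c["mount"].round(3))
for nm,lo,hi,x0,x1,y0,y1 in(("small",.094,.107,.39,.49,-.22,-.12),("large",.049,.062,.39,.49,-.22,-.12)):
    r=(Z>lo)&(Z<hi)&(W[...,0]>x0)&(W[...,0]<x1)&(W[...,1]>y0)&(W[...,1]<y1)
    if r.sum()>5: print(nm,cv2.minEnclosingCircle(W[r][:,:2].astype(np.float32)),r.sum(),np.median(Z[r]))
E
python3 wr.py w1
```

```text
0.9 [ 0.4194 -0.1909  0.2244] [-1.571 -0.    -1.627] [ 1.3 -1.1  0.1]
[[-0.056  0.     0.998  0.419]
 [-0.998 -0.    -0.056 -0.191]
 [ 0.    -1.     0.     0.224]
 [ 0.     0.     0.     1.   ]]
[[ 1.     0.001 -0.001  0.001]
 [-0.001  0.258 -0.966 -0.162]
 [-0.     0.966  0.258  0.075]
 [ 0.     0.     0.     1.   ]]
small ((0.4378887116909027, -0.1682380884885788), 0.025467118248343468) 1224 0.1024388282500702
large ((0.438898503780365, -0.17180074751377106), 0.03912600502371788) 1254 0.056479569489781195
```

View pics/w1.png

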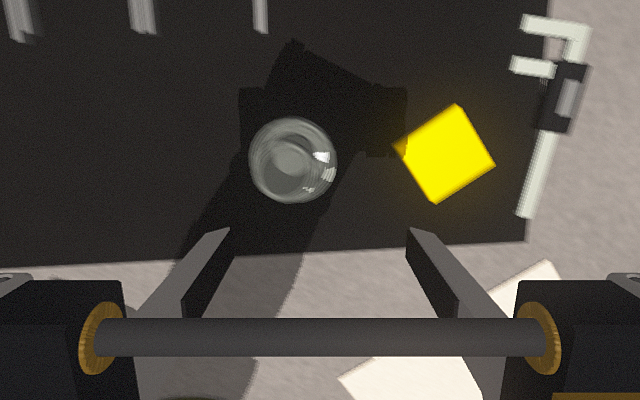

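The wrist view shows the nest at (290,160) with the arm still settling. It measures (0.438,-0.168), which agrees with the top camera. I hold still first, then correct.

Call:
jog_arm(targets=[[9.4,[0,0,0],0],[9.4,[0,0,0],0],[9.4,[0,0,0],0]])

```text
time_s: 1.25
ee_pos: [0.4181, -0.1939, 0.2243]
eef_rot: [-1.571, -0.0, -1.629]
force: [-0.2, 0.1, 0.4]
grip_width: 0.0939
```

```bash
python3 wr.py w2
```

```text
1.25 [ 0.4181 -0.1939  0.2243] [-1.571 -0.    -1.629] [-0.2  0.1  0.4]
[[-0.058 -0.     0.998  0.418]
 [-0.998 -0.    -0.058 -0.194]
 [ 0.    -1.    -0.     0.224]
 [ 0.     0.     0.     1.   ]]
[[ 1.     0.001 -0.001  0.001]
 [-0.001  0.258 -0.966 -0.162]
 [-0.     0.966  0.258  0.075]
 [ 0.     0.     0.     1.   ]]
small ((0.43801039457321167, -0.1683882176876068), 0.025341134518384933) 1235 0.10244959329592562
large ((0.4391281008720398, -0.1719396710395813), 0.039264701306819916) 1265 0.05656005750729126
```

Call:
jog_arm(targets=[[9.4,[-2.65,0,1.85],0],[9.4,[-2.65,0,1.85],0],[9.4,[-2.65,4,1.85],0],[9.4,[-2.65,8,1.85],0],[9.4,[-2.65,8,1.85],0],[9.4,[-2.65,8,1.85],0]])

```text
time_s: 1.9
ee_pos: [0.4385, -0.1683, 0.1454]
eef_rot: [-1.571, 0.0, -1.628]
force: [-0.3, -0.5, 1.2]
grip_width: 0.0939
```

Call:
jog_arm(targets=[[9.4,[0,3,0],0],[9.4,[0,6.2,0],0],[9.4,[0,6.2,0],0],[9.4,[0,6.2,0],0],[4,[0,6.2,0],0],[4,[0,6.2,0],0],[4,[0,6.2,0],0],[4,[0,6.2,0],0],[4,[0,6.2,0],0],[4,[0,6.2,0],0]], grip_force=30)

```text
time_s: 2.9
ee_pos: [0.4386, -0.1674, 0.0825]
eef_rot: [-1.571, 0.0, -1.627]
force: [-0.1, -0.5, -2.0]
grip_width: 0.0503
```

Call:
jog_arm(targets=[[4,[0,0,0],0],[4,[0,-1,0],0],[4,[0,-3,0],0],[4,[0,-6,0],0],[4,[0,-9,0],0],[4,[0,-12,0],0],[4,[0,-14,0],0],[4,[0,-14,0],0],[4,[0,-14,0],0]])

```text
time_s: 3.8
ee_pos: [0.4383, -0.1673, 0.2219]
eef_rot: [-1.571, 0.0, -1.627]
force: [0.1, 0.2, -3.6]
grip_width: 0.0503
```

```bash
cat > tp.py <<'E'
from h import *
import sys
n=sys.argv[1]; c=optics.camera(sys.argv[2]); cv2.imwrite(f"pics/{n}.png",c["img"][...,::-1]); np.savez(f"pics/{n}.npz",**c)
W=cloud(c); o=ctrl.get_obs(); print(o["ee_pos"],o["force"],o["grip_width"])
for nm,lo,hi,x0,x1,y0,y1 in(("small@row",.09,.107,.58,.705,-.04,.08),("large",.049,.062,.38,.70,-.25,-.04)):
    r=(W[...,2]>lo)&(W[...,2]<hi)&(W[...,0]>x0)&(W[...,0]<x1)&(W[...,1]>y0)&(W[...,1]<y1)
    if r.sum()>5: print(nm,cv2.minEnclosingCircle(W[r][:,:2].astype(np.float32)),r.sum())
E
python3 tp.py s1 side
```

```text
[ 0.43815345 -0.16725494  0.22132005] [ 0.54264911  0.07379129 -2.50430149] 0.05042206293728712
large ((0.5503101348876953, -0.13934484124183655), 0.15487323701381683) 178
```

View pics/s1.png

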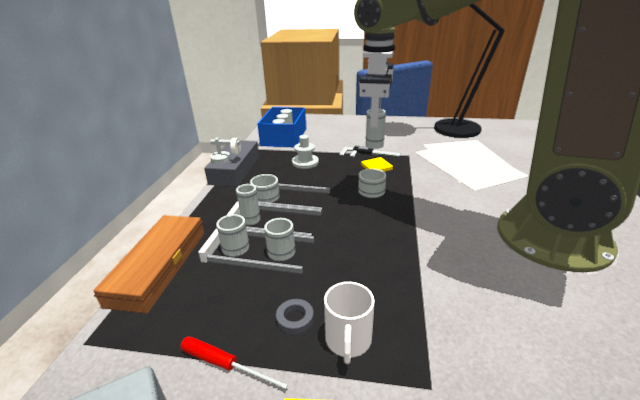

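The small cup is held upright at (375,128) and the large cup is undisturbed at (372,183). Next I carry the small cup over its row.

Call:
jog_arm(targets=[[4,[-2,0,2],0],[4,[-5,0,5],0],[4,[-8,0,8],0],[4,[-11,0,11],0],[4,[-14,0,14],0],[4,[-17,0,17],0],[4,[-19,0,18.8],0],[4,[-19.9,0,19.5],0],[4,[-19.9,0,19.5],0],[4,[-19.9,0,19.5],0]])

```text
time_s: 4.85
ee_pos: [0.6438, 0.0195, 0.2217]
eef_rot: [-1.572, -0.0, -1.627]
force: [-0.5, -0.1, -2.7]
grip_width: 0.05
```

Call:
jog_arm(targets=[[4,[0,0,0],0],[4,[0,3,0],0],[4,[0,6,0],0],[4,[0,9,0],0],[4,[0,12,0],0],[4,[0,12,0],0],[4,[0,12,0],0]])

```text
time_s: 5.55
ee_pos: [0.6446, 0.0196, 0.1036]
eef_rot: [-1.57, -0.0, -1.628]
force: [0.1, 0.2, -2.2]
grip_width: 0.0499
```

```bash
python3 tp.py s2 side;python3 - <<'E'
import cv2
i=cv2.imread("pics/s2.png")[130:290,180:420]; cv2.imwrite("pics/s2c.png",cv2.resize(i,None,fx=3,fy=3,interpolation=2))
E
```

```text
[0.64511861 0.01976901 0.10455449] [ 1.12630563  0.20350631 -3.10634489] 0.05040050594209614
small@row ((0.6414823532104492, 0.027053048834204674), 0.031292784959077835) 120
large ((0.437150776386261, -0.1697264313697815), 0.039928942918777466) 179
```

View pics/s2c.png

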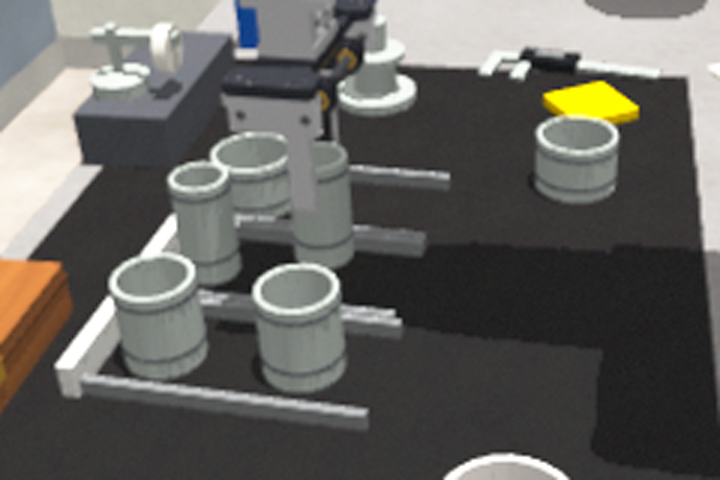

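The small cup hangs upright between the rails of the small row, with its bottom at (325,255) in the crop and clear of the master. It should touch the bench at TCP z ≈ 0.0765, so I lower it slowly.

Call:
jog_arm(targets=[[4,[0,1,0],0],[4,[0,1.8,0],0],[4,[0,2.3,0],0],[4,[0,2.5,0],0],[4,[0,2.6,0],0],[4,[0,2.7,0],0],[4,[0,2.7,0],0],[4,[0,2.7,0],0]])

```text
time_s: 6.4
ee_pos: [0.6447, 0.0203, 0.0766]
eef_rot: [-1.57, 0.0, -1.627]
force: [-4.2, 0.5, 5.3]
grip_width: 0.05
```

Contact felt: vertical force went from -3 to +5 N. Now I release and rise.

Call:
jog_arm(targets=[[8,[0,0,0],0],[8,[0,0,0],0],[8,[0,0,0],0],[8,[0,0,0],0],[8,[0,-2,0],0],[8,[0,-5,0],0],[8,[0,-9,0],0],[8,[0,-13,0],0],[8,[0,-14.5,0],0],[8,[0,-14.5,0],0]])

```text
time_s: 7.4
ee_pos: [0.6452, 0.0202, 0.2226]
eef_rot: [-1.567, 0.0, -1.627]
force: [-0.1, 0.5, -0.1]
grip_width: 0.0797
```

Call:
jog_arm(targets=[[0,[4,0,-4],0],[0,[8,0,-8],0],[0,[12,0,-12],0],[0,[16,0,-16],0],[0,[19.8,0,-19.6],0],[0,[19.8,0,-19.6],0],[0,[19.8,0,-19.6],0],[0,[19.8,0,-19.6],0]])

```text
time_s: 8.2
ee_pos: [0.4374, -0.1664, 0.2193]
eef_rot: [-1.572, 0.001, -1.628]
force: [-0.2, 0.3, -0.2]
grip_width: 0.0195
```

```bash
python3 tp.py s3 side; python3 tp.py t3 top; python3 wr.py w3
```

```text
[ 0.43784219 -0.16596991  0.21938747] [ 0.60204477 -0.83328058 -0.76246666] 0.015268235403524661
small@row ((0.6413469314575195, 0.01963653601706028), 0.026309050619602203) 136
large ((0.5496684312820435, -0.13821017742156982), 0.15477757155895233) 178
[ 0.43807207 -0.16577966  0.21955294] [-0.82678012  0.0233243  -0.03088949] 0.01136598909863837
small@row ((0.6442667841911316, 0.01934622786939144), 0.02569863758981228) 126
large ((0.4160262644290924, -0.16777397692203522), 0.026581307873129845) 12
8.3 [ 0.4381 -0.1658  0.2196] [-1.572e+00  1.000e-03 -1.626e+00] [-0.8  0.  -0. ]
[[-0.055 -0.001  0.998  0.438]
 [-0.998  0.001 -0.055 -0.166]
 [-0.001 -1.    -0.001  0.22 ]
 [ 0.     0.     0.     1.   ]]
[[ 1.     0.001 -0.001  0.001]
 [-0.001  0.258 -0.966 -0.162]
 [-0.     0.966  0.258  0.075]
 [ 0.     0.     0.     1.   ]]
large ((0.43927663564682007, -0.17193399369716644), 0.039302926510572433) 1451 0.056560049816893554
```

The small cup stands at (0.644,0.0195) in its row. The large cup is at ≈(0.439,-0.170). I lower the shut fingers into it.

Call:
jog_arm(targets=[[0,[0.5,0,0],0],[0,[0.5,0,0],0],[0,[0.5,4,0],0],[0,[0.5,8,0],0],[0,[0.5,12,0],0],[0,[0.5,16,0],0],[0,[0.5,17.9,0],0],[0,[0.5,17.9,0],0],[0,[0.5,17.9,0],0]])

```text
time_s: 9.25
ee_pos: [0.4378, -0.1715, 0.042]
eef_rot: [-1.571, -0.0, -1.627]
force: [0.2, 0.1, -0.1]
grip_width: 0.0002
```

Call:
jog_arm(targets=[[0,[-1.5,0,0],0],[0,[-2.2,0,0],0],[0,[-3,0,0],0],[0,[-4,0,0],0],[0,[-5,0,0],0],[0,[-6,0,0],0],[0,[-7,0,0],0],[0,[-8,0,0],0],[0,[-9,0,0],0],[0,[-9.5,0,0],0]])

```text
time_s: 10.25
ee_pos: [0.4427, -0.0756, 0.0414]
eef_rot: [-1.571, 0.0, -1.626]
force: [-0.9, -3.8, 0.8]
grip_width: 0.0001
```

Call:
jog_arm(targets=[[0,[-0.5,0,0],0],[0,[-0.9,0,0],0],[0,[-0.9,0,0],0],[0,[-0.5,0,0],0],[0,[0.5,0,0],0],[0,[1.2,0,0],0],[0,[1.2,0,0],0],[0,[1.2,0,0],0]])

```text
time_s: 11.05
ee_pos: [0.4418, -0.0886, 0.0413]
eef_rot: [-1.571, 0.0, -1.628]
force: [-0.6, -0.1, 0.1]
grip_width: 0.0001
```

```bash
cat > fit.py <<'E'
from h import *
from scipy.optimize import least_squares
import sys
o=ctrl.get_obs(); print(o["time_s"],o["ee_pos"].round(4),o["force"].round(1))
for n in("side","top","wrist"):
    o=ctrl.get_obs(); c=optics.camera(n); np.savez(f"pics/{sys.argv[1]}_{n}.npz",**c); cv2.imwrite(f"pics/{sys.argv[1]}_{n}.png",c["img"][...,::-1])
    W=cloud(c,tool(o)@c["mount"] if n=="wrist" else None)
    p=W[(W[...,2]>.052)&(W[...,2]<.0595)&(W[...,0]>.36)&(W[...,0]<.69)&(W[...,1]>-.2)&(W[...,1]<-.04)][:,:2]
    p=p[np.linalg.norm(p-o["ee_pos"][:2],axis=1)<.066]
    p=p[np.linalg.norm(p-o["ee_pos"][:2],axis=1)>.0165]   # drop the fingers
    if len(p)<10: print(n,len(p)); continue
    f=lambda q: np.maximum(0,abs(np.linalg.norm(p-q,axis=1)-.0365)-.0025)
    s=least_squares(f,o["ee_pos"][:2],loss="soft_l1",f_scale=.002); 
    q=s.x; d=q-[.563,-.0925]; print(n,q.round(4),"row x,y",round(d@[.9986,-.053],4),round(d@[.053,.9986],4),"n",len(p),"cost",s.cost*1e6)
E
python3 fit.py f1
```

```text
11.05 [ 0.4418 -0.0886  0.0413] [-0.6 -0.1  0.1]
side [ 0.4389 -0.1005] row x,y -0.1235 -0.0146 n 121 cost 5.79452989116128
top 0
wrist [ 0.4412 -0.1019] row x,y -0.1211 -0.0158 n 3373 cost 407.66300448901524
```

View pics/f1_wrist.png

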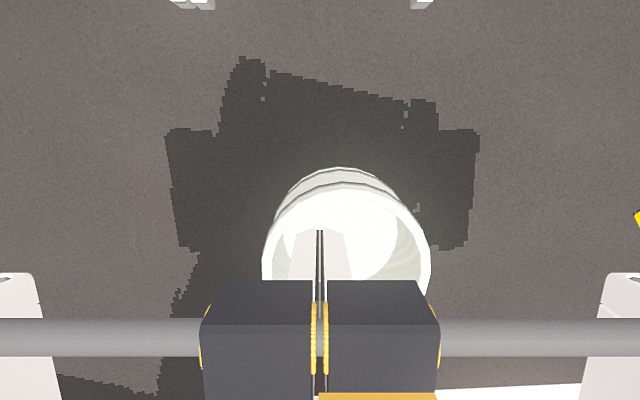

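The cup's rim centre (~346,250) sits about 12 mm right of the tool line (320). Both fits agree, with the cup about 15 mm right of the row line. The rails at the top edge (193 and 422) put the row line where I computed it. I nudge further left and measure before backing off.

Call:
jog_arm(targets=[[0,[-1,0,0],0],[0,[-1.5,0,0],0],[0,[-2,0,0],0],[0,[-2.3,0,0],0],[0,[-2.6,0,0],0],[0,[-2.8,0,0],0],[0,[-2.8,0,0],0],[0,[-2.8,0,0],0]])

```text
time_s: 12.0
ee_pos: [0.4436, -0.0604, 0.0414]
eef_rot: [-1.571, 0.0, -1.627]
force: [-0.2, -0.0, 0.5]
grip_width: 0.0003
```

```bash
python3 fit.py f2
```

```text
12.0 [ 0.4436 -0.0604  0.0414] [-0.2 -0.   0.5]
side [ 0.4409 -0.0795] row x,y -0.1226 0.0065 n 96 cost 3.2933811793186143
top 0
wrist [ 0.4428 -0.0812] row x,y -0.1206 0.0049 n 3422 cost 527.5900697256122
```

Call:
jog_arm(targets=[[0,[0.5,0,0],0],[0,[1,0,0],0],[0,[1.5,0,0],0],[0,[2,0,0],0],[0,[2.2,0,0],0],[0,[2.2,0,0],0],[0,[2.2,0,0],0]])

```text
time_s: 12.85
ee_pos: [0.4424, -0.0825, 0.0414]
eef_rot: [-1.571, 0.0, -1.627]
force: [0.1, -0.3, 0.5]
grip_width: 0.0006
```

```bash
python3 fit.py f3
```

```text
12.85 [ 0.4424 -0.0825  0.0414] [ 0.1 -0.3  0.5]
side [ 0.4412 -0.0803] row x,y -0.1222 0.0057 n 131 cost 3.251041639395815
top 0
wrist [ 0.4429 -0.0813] row x,y -0.1206 0.0048 n 3259 cost 387.9759566891806
```

Call:
jog_arm(targets=[[0,[0.4,0,1],0],[0,[0.4,0,2],0],[0,[0.4,0,3],0],[0,[0.4,0,4],0],[0,[0.4,0,5],0],[0,[0.4,0,6],0],[0,[0.4,0,7],0],[0,[0.4,0,7.5],0],[0,[0.4,0,8],0],[0,[0.4,0,8],0]])

```text
time_s: 14.0
ee_pos: [0.5227, -0.0911, 0.0415]
eef_rot: [-1.57, -0.0, -1.627]
force: [0.9, -0.2, -0.7]
grip_width: 0.0002
```

```bash
python3 fit.py f4
```

```text
14.0 [ 0.5227 -0.0911  0.0415] [ 0.9 -0.2 -0.7]
side [ 0.4993 -0.089 ] row x,y -0.0638 0.0001 n 121 cost 38.09939042949432
top 0
wrist [ 0.5017 -0.0899] row x,y -0.0614 -0.0006 n 1988 cost 4.4887484951238115
```

View pics/f4_wrist.png

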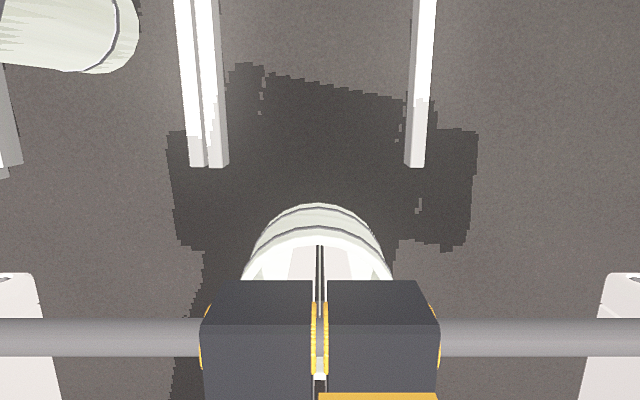

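The cup front is centred at px ≈318 and the rail mouth's inner edges at 228 and 405 (middle 316.5), so it is on line. I drag straight in by 13.2 cm.

Call:
jog_arm(targets=[[0,[0,0,1],0],[0,[0,0,2],0],[0,[0,0,3],0],[0,[0,0,4],0],[0,[0,0,5],0],[0,[0,0,6],0],[0,[0,0,6.5],0],[0,[0,0,6.8],0]])

```text
time_s: 14.95
ee_pos: [0.5903, -0.0949, 0.0413]
eef_rot: [-1.571, 0.0, -1.627]
force: [-6.2, 0.8, 2.6]
grip_width: 0.0007
```

```bash
python3 fit.py f5
```

```text
14.95 [ 0.5903 -0.0949  0.0413] [-6.2  0.8  2.6]
side [ 0.5651 -0.092 ] row x,y 0.0021 0.0006 n 123 cost 83.23318568236714
top 0
wrist [ 0.5692 -0.0937] row x,y 0.0062 -0.0008 n 1882 cost 4.231010751908644
```

Still on line. I drag another 6.5 cm, then back off and lift straight up.

Call:
jog_arm(targets=[[0,[0,0,1],0],[0,[0,0,2],0],[0,[0,0,3],0],[0,[0,0,4],0],[0,[0,0,5],0],[0,[0,0,5.8],0],[0,[0,0,6.3],0],[0,[0,0,6.6],0],[0,[0,0,6.6],0],[0,[0,0,6.6],0]])

```text
time_s: 16.1
ee_pos: [0.656, -0.0986, 0.0414]
eef_rot: [-1.57, -0.0, -1.627]
force: [-0.1, -0.1, -0.3]
grip_width: 0.0008
```

Call:
jog_arm(targets=[[0,[0,0,-0.5],0],[0,[0,0,-1],0],[0,[0,0,-1.5],0],[0,[0,0,-2],0],[0,[0,0,-2],0],[0,[0,0,-2],0]])

```text
time_s: 16.7
ee_pos: [0.6359, -0.0975, 0.0417]
eef_rot: [-1.57, -0.0, -1.627]
force: [-0.1, -0.3, -0.1]
grip_width: 0.0007
```

```bash
python3 fit.py f6
```

```text
16.7 [ 0.6359 -0.0975  0.0417] [-0.1 -0.3 -0.1]
side [ 0.6324 -0.0955] row x,y 0.0695 0.0006 n 103 cost 73.66554489588984
top 0
wrist [ 0.6341 -0.0973] row x,y 0.0713 -0.001 n 3120 cost 345.2895987988672
```

Finger is at the cup's centre, and the cup is 0.07 in and on the line. I lift out and step back.

Call:
jog_arm(targets=[[0,[0,-2,0],0],[0,[0,-5,0],0],[0,[0,-9,0],0],[0,[0,-13,0],0],[0,[0,-17,0],0],[0,[0,-18,0],0],[0,[4,-18,-5],0],[0,[6,-18,-10],0],[0,[8,-18,-15],0],[0,[10,-18,-20],0]])

```text
time_s: 17.85
ee_pos: [0.4523, -0.1782, 0.2206]
eef_rot: [-1.572, 0.0, -1.627]
force: [-0.4, -0.8, 0.8]
grip_width: 0.0005
```

Call:
jog_arm(targets=[[0,[3,0,-3],0],[0,[6,0,-6],0],[0,[9,0,-9],0],[0,[9,0,-9],0],[0,[9,0,-9],0],[0,[9,0,-9],0]])

```text
time_s: 18.45
ee_pos: [0.36, -0.2623, 0.2212]
eef_rot: [-1.571, 0.0, -1.626]
force: [1.7, -0.5, -0.9]
grip_width: 0.0004
```

```bash
python3 - <<'E'
from h import *
print(ctrl.get_obs()["time_s"],ctrl.get_obs()["ee_pos"],ctrl.get_obs()["force"])
for n in("top","side"):
    c=optics.camera(n); W=cloud(c); cv2.imwrite(f"pics/end_{n}.png",c["img"][...,::-1])
    a=np.load(f"pics/{n}0.npz"); 
    for nm,h,cx,cy in(("small",.097,.644,.02),("large",.057,.635,-.097),("medium",.077,.633,.135)):
        r=(abs(W[...,2]-h)<.007)&(np.hypot(W[...,0]-cx,W[...,1]-cy)<.05)
        print(n,nm,[np.round(v,4) for v in cv2.minEnclosingCircle(W[r][:,:2].astype(np.float32))],r.sum(),np.median(W[r][:,2]).round(4))
    if n=="top": cv2.imwrite("pics/end_c.png",cv2.resize(c["img"][50:300,130:510,::-1],None,fx=2,fy=2))
E
```

```text
18.45 [ 0.35997208 -0.26225104  0.22117289] [ 1.69847671 -0.5029043  -0.91435182]
top small [array([0.6447, 0.0196]), np.float64(0.0255)] 125 0.0952
top large [array([ 0.6357, -0.0974]), np.float64(0.0393)] 182 0.0557
top medium [array([0.6347, 0.1347]), np.float64(0.0322)] 161 0.0756
side small [array([0.6418, 0.0212]), np.float64(0.0258)] 138 0.0952
side large [array([ 0.632, -0.096]), np.float64(0.0401)] 148 0.0553
side medium [array([0.6319, 0.1361]), np.float64(0.0328)] 211 0.0753
```

View pics/end_c.png

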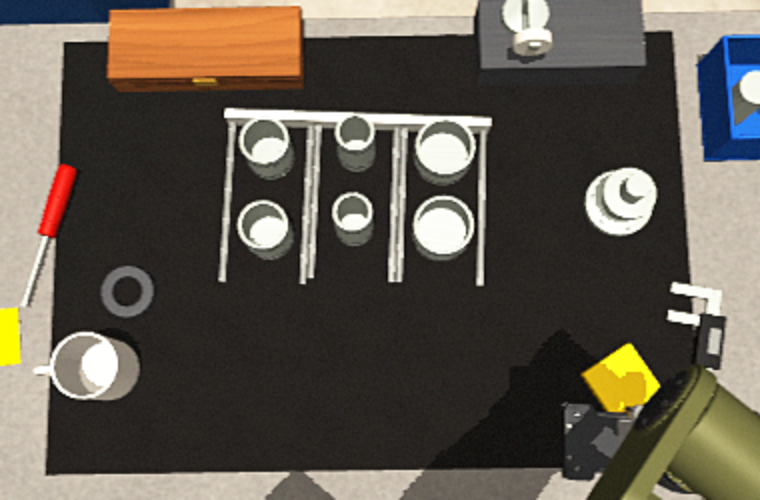

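The small cup (352,218) and large cup (443,226) stand in front of their own masters. The bystanders are where they were and the robot is clear. I hand in.

```bash
python3 -c "
from station import ctrl; print(ctrl.hand_in())"
```

```text
the job is handed in; nothing more can be done
None
```

Both cups are in their rows and the job is handed in, at about 18.6 s of the 64 s. The hand-in reported no verdict. I lifted the small cup out of the nest and set it down on bench contact in the small (middle) row. I dragged the large cup along the bench with shut fingers into the large (right) row.

**Final positions (top and side cameras agree within about 4 mm):**

| Cup | In from the mouth | Off the centre line | Rim height |
|---|---|---|---|
| Small | about 75 mm | within about 2 mm | 95 mm (upright, on the bench) |
| Large | about 72 mm | within about 1 mm | 55–56 mm (upright, on the bench) |

**Bystanders:** the medium cup measured unmoved. The mug, ring, pad, screwdriver, hub and caliper looked in place in the last picture, though I did not measure them. The arm stood clear of everything.

**One disagreement:** the first sideways drag left the large cup about 15 mm short of its line, and I did not find out why. I corrected it with a second nudge before it entered the row.

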